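# Re-seat a sprung prism table

## Robot

A 7-joint arm with a two-finger parallel gripper is mounted at the origin on a cart in front of the work surface, level with it; the furniture and walls round the work are solid. World frame = base frame: x ahead of the robot, y to its left, z up, the work surface at z = 0. Lengths are in m, angles in rad, forces in N, time in s.
With the tool pointing down it reaches from about 0.4 to 0.85 m from the base axis. Payload 10.4 kg.
Tool frame: the origin (TCP) lies midway between the tips of the shut fingers; the grasp point (between the pads) lies 19 mm behind it; z points along the fingers, y is the line along which they close (so a half turn about z gives the same grasp; the last joint's range is limited). The gripper opens to 85 mm and grips with 20 to 120 N. Pads are 22 mm wide; open, the fingers measure 114 mm over their backs; the gripper's body (76 mm by 85 mm) begins 54 mm behind the grasp point. The pads swing forward as they close: fully open they stand 13 mm farther back than shut.
Start: joints at [1.277, 0.332, -0.065, 1.46, 0.022, 1.35, -0.088], TCP at [0.167, -0.602, 0.231] pointing down, gripper open.
Joint ranges: [-2.6, 2.6], [-0.5, 2.12], [-1.47, 1.34], [0.16, 2.42], [-1.27, 4.41], [0.06, 2.06], [-2.6, 2.6]. Speed limits (rad/s): [2.22, 2.22, 2.79, 2.79, 3.14, 3.14, 3.14].

## Interface

Orientations are given as a unit quaternion [x, y, z, w].
In Python, from workcell import monitor, eyes, manip gives the robot as it stands.
- The arm moves only by the tool send_rows, never from a script. Its arguments are lists of equal length, an entry for each row: "offset": the shift along the tool's x, y, z in mm, a list of three; "roll": the turn about the tool's z in rad. In form: {"offset": [[tx, ty, tz], ...], "roll": [roll, ...]}. A call has exactly 5 rows; each row is the pose to reach, as a shift and turn from the pose commanded when the call began, along the tool's axes at that moment; what a row does not reach only later rows make up. A row lasts 1/12 s, in which the tool goes at most 41.7 mm and 7.16 degrees, less where a joint would pass 70% of its speed; a pose out of reach is approached as far as the arm can. A call with a gripper value outside its range is refused whole. "jaw" is the opening, from 0 (shut) to 1 (fully open), set as the call begins (left out, the last holds). The fingers move at their own pace and stop on an object; "newtons" is the grip in N (left out, the last holds). Time passes only in rows, so rows that repeat a pose let the fingers close, or fill a call up. It gives the time, the measured TCP pose, the force and the opening at its end, in the units of the state.
- monitor.get_obs(): the state, without advancing time (a new reading comes with each control period).
- eyes.camera(name): name is "scene" or "top" or "wrist"; returns (picture, depth): 480x640x3 uint8, blue, green, red; 480x640 float32, m along the optical axis (not along the pixel's ray), 0 where there is no reading.
- eyes.camera_params(name): a dict with "fovy" (degrees; the focal length in pixels is half the picture's height over the tangent of half this angle, whatever the lens; pixels are square), "cx", "cy" (the principal point, pixels), "R" (3x3) and "t" (3): a world point X has camera coordinates R X + t. Camera axes: x right, y down, z forward; pixel columns grow to the right and rows downward; lengths in m; the calibration is good to about 2 mm. A picture is of the moment at which its call begins: read the wrist's pose just before it. camera_params takes no time and is no camera call; for the wrist camera it gives the pose at the moment of the call.
- manip.hand_in(): hands the job in, once; it reports no verdict.
The state is a dict: "clock": time; "joint_pos": joint angles; "joint_velocities": joint speeds; "tau": joint torques, N m; "position": TCP position; "ee_rot": TCP orientation; "ft_force": force on the tool from outside, world axes, zero at the start; "torque": the same for the moment, N m; "grip_width": opening from 0.0 (shut) to 1.0 (fully open).
Only numpy, scipy, OpenCV 4.12 (cv2) and the standard library are available. Lean on these libraries where they do the work, as an engineer would, in place of code of your own. Each camera call takes 0.05 s, during which the arm holds its last target. There are 200 camera calls.

## Task

The prism table on the optical board needs re-seating on its ball after transport. Working only with the fingertips, pinching and lifting nothing, push the red swing clip about a quarter turn clear of the blue pad (either way round), then press the blue pad down until the tip of the black pointer is level with the red mark on the white scale, without going past the mark; keep it there for a good second, then let go so that the table springs back to zero. Handle the clip gently, do not touch the glass prism, and leave the mark and everything standing round about as it is.

Things in the scene. Friction and masses are not known exactly. Their poses are not given: they have to be found in the camera images.
- board: bare aluminium optical board 260 x 330 x 12 mm, screwed to the bench. Origin on the bench below the centre of the prism table; x points from there to the laser (roughly away from the robot), y to the pad and clip (roughly to its left), z up. It reaches from x = -90 to 170 mm and y = -185 to 145 mm; the laser stands at x = 100 to 172 mm, y = 0, 95 mm high
- tilt_plate (a joint): tilt of the square grey upper plate (116 mm, set cornerwise, top 58 mm above the bench), rad: 0 at rest, grows to 0.24 at its stop as the pad is pressed. It turns about the line through the two brass screw heads (board x axis, 54 mm above the bench). The pad sinks by 68 mm x sin(tilt), the pointer tip rises by 155 mm x sin(tilt)
- press_pad: round blue pad, 22 mm across and 6 mm high, on the left corner of the grey plate; the place to press. Origin in the middle of its underside, z up. A spring backs it: about 2 N starts it moving, 7 N holds it at a tilt of 0.14 rad, and it returns by itself
- pad_top (a point): centre of the top of the blue pad, 64 mm above the bench at rest, 68 mm along board +y
- pointer_tip (a point): tip of the thin black pointer that sticks out of the grey plate's right corner, 54 mm above the bench at rest; it rises as the pad is pressed
- mark_edge (a point): red setting mark, a block 10 mm high and 18 mm wide gripped on the right side of the white scale: middle (half-way up) of the end that faces the pointer tip, in the plane of the pointer and 2 mm beyond its tip. The pointer is level with the mark when its tip lies within the block's 10 mm of height
- mark (a joint): height of the middle of the red mark above the pointer's zero, m: 0.016 to 0.026, set differently each time, not to be moved
- clip (a joint): angle of the red swing clip about its upright post, rad: near 0 (within 0.15) with the clip over the blue pad, positive anticlockwise seen from above (the pin then moves to board +x), turns to 2.1 either way with light friction (about 0.5 N at the pin) and stays where it is left
- clip_arm: the red arm of the clip, 14 mm wide, 5 mm thick, with a round end 26 mm across that hides the pad 3.5 mm below it, and an upright pin. Origin on the turning axis 67 mm above the bench; the arm runs 60 mm along its own -y, its top 73 mm above the bench. No more than 25 N may come on it, so it cannot be pinched
- clip_axis (a point): top of the clip's post, on the turning axis, 77 mm above the bench and 115 mm along board +y from the board's origin, 47 mm beyond the pad
- clip_pin (a point): top of the upright red pin on the clip's end, 10 mm in diameter, 24 mm high above the arm, top 96.5 mm above the bench, 47 mm from the turning axis; push it sideways. It is slick nylon, so fingertips slide along it
- prism: three-sided glass prism, 30 mm high, within 22 mm of its axis, standing in the middle of the grey plate; origin in the middle of its underside, top 91 mm above the bench. Not to be touched
- vial_2: white-capped vial, 30 mm across, 58 mm high, standing loose on the board; origin under its centre
- glass_stopper_1: clear glass stopper, 30 mm across, 32 mm high, standing loose on the board; origin under its centre
- filter_box: round white and blue box, 73 mm across, 23 mm high, loose on the bench; origin under its centre
- tweezers: steel tweezers 124 mm long, 9 mm high, loose on the bench; origin under the middle
- salt_jar: jar with a blue lid, 64 mm across, 75 mm high, loose on the bench; origin under its centre
- petri_dish: glass dish 90 mm across, 14 mm high, loose on the bench; origin under its centre

How it is judged:
On the way, in this order (a step that is already met when the one before it is completed fails the run):
1. the red clip is swung clear of the blue pad (more than 1.0 rad either way) ((value of joint clip above 1 rad or value of joint clip below -1 rad)), for 0.1 s.
2. a fingertip presses the blue pad with the pointer's tip level with the red mark (within its 10 mm of height), for 0.7 s (z of pointer_tip in the frame of mark_edge between -0.005 and 0.005 m and contact force between the fingers and press_pad above 1 N and (value of joint clip above 1 rad or value of joint clip below -1 rad)), for 0.7 s.
3. the pad is let go and the table is back at zero (value of joint tilt_plate below 0.01 rad and contact force between the fingers and press_pad below 0.1 N), for 0.2 s.
At the end, for the whole second after the job is handed in: The clip is more than 1.0 rad clear of the pad, the table rests at zero (tilt under 0.01 rad, still) and the red mark is where it was (3 mm), after the pad was pressed with the pointer level with the mark (tip within 5 mm of its middle) for at least 0.7 s and released (value of joint tilt_plate below 0.01 rad and velocity of joint tilt_plate between -0.02 and 0.02 rad/s and (value of joint clip above 1 rad or value of joint clip below -1 rad) and distance of mark_edge from where it was at the start of the episode below 0.003 m); the robot touches nothing.
It fails at once if the table is pressed while the clip is still over the pad (value of joint tilt_plate above 0.03 rad and not (value of joint clip above 1 rad or value of joint clip below -1 rad)).
It fails at once if the pointer goes past the mark (more than 8 mm above its middle) (z of pointer_tip in the frame of mark_edge above 0.008 m).
It fails at once if the prism is touched (contact force between any of the fingers, the arm and prism above 0.5 N).
It fails at once if the clip is pinched or forced (more than 25 N) (contact force between the fingers and clip_arm above 25 N).
It fails at once if the red mark is shifted (3 mm), or something standing on the board or the bench is lifted, carried or knocked (moved more than 15 mm) (distance of any of vial_2, glass_stopper_1, filter_box, tweezers, salt_jar, petri_dish from where it was at the start of the episode above 0.015 m or distance of mark_edge from where it was at the start of the episode above 0.003 m).
It also fails if it takes over 48 s, if anything falls off the work surface, if the arm or the gripper's body presses on something with over 40 N, if the wrist force passes 120 N, or if a joint passes its speed limit or range.

## Working session

There is one attempt and no reset: what is moved stays moved. The work goes in short steps, Python scripts to look and compute and a tool call to move; the robot and the scene stay as the last step left them, time stands still between calls to the robot, and variables do not carry over. Pictures are saved under pics/ and viewed, on a budget of 10 in all, crops included, one or two more only if the job needs it, and the job is handed in when it is done.

Besides the shell and the picture viewer there is one more tool, called after ">>>" as name(argument=value, ...), one argument or row to a line, values as JSON. send_rows: Moves the arm, as the interface text tells. Its arguments: {"type":"object","properties":{"offset":{"type":"array"},"roll":{"type":"array"},"jaw":{"type":"number"},"newtons":{"type":"number"}},"required":["offset","roll"]}

```bash
mkdir -p pics; python3 - <<'E'
from workcell import monitor, eyes
import cv2, numpy as np
print(monitor.get_obs())
ims=[]
for n in ("scene","top"):
    p,d=eyes.camera(n); np.savez(f"{n}.npz",p=p,d=d); cv2.imwrite(f"pics/{n}0.png",p)
    print(n,eyes.camera_params(n))
E
```

```text
{'clock': 0.0, 'joint_pos': array([ 1.27738346,  0.33287015, -0.06471557,  1.46095378,  0.02158627,
        1.3499231 , -0.08850783]), 'joint_velocities': array([-0.00042657,  0.00039338, -0.00037423, -0.00335065,  0.00023352,
        0.00054813,  0.00043218]), 'tau': array([ 6.71118578e-04, -6.25435567e+01,  4.91931033e-02, -3.91592181e+01,
        1.60613086e-02,  1.02312016e-02,  1.40531904e-05]), 'position': array([ 0.16709945, -0.60184318,  0.2305111 ]), 'ee_rot': array([ 9.90844588e-01,  1.35005448e-01, -1.23675242e-04, -7.19130668e-04]), 'ft_force': array([0.80023003, 0.22800198, 0.38015063]), 'torque': array([-0.00563054, -0.00363537, -0.01633253]), 'grip_width': 1.0022351825381737}
scene {'fovy': 46.57983453900728, 'cx': 309.93527354748375, 'cy': 240.73753024924076, 'R': array([[ 0.52492701, -0.85103381, -0.01389571],
       [-0.38168209, -0.22077063, -0.89754059],
       [ 0.76076962,  0.47644705, -0.44071283]]), 't': array([-0.32215983,  0.28262019,  0.96471196])}
top {'fovy': 43.473316479320395, 'cx': 318.778411659846, 'cy': 244.67544487902293, 'R': array([[-0.23538963, -0.9718579 ,  0.00916252],
       [-0.76980429,  0.1806796 , -0.61217337],
       [ 0.59329004, -0.15115261, -0.79067048]]), 't': array([0.07008948, 0.49702742, 1.60552448])}
```

View pics/scene0.png

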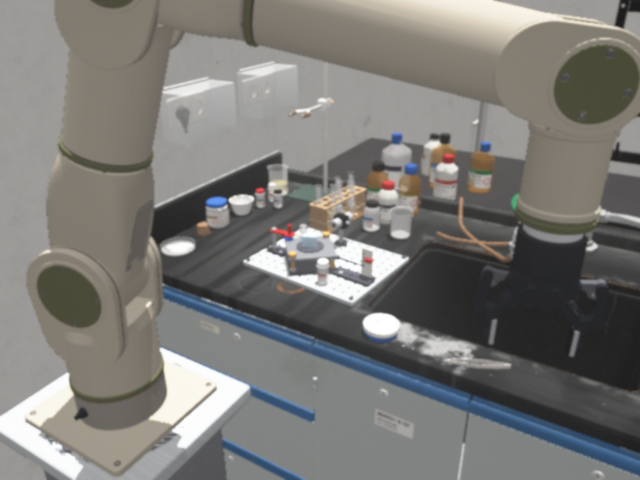

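View pics/top0.png

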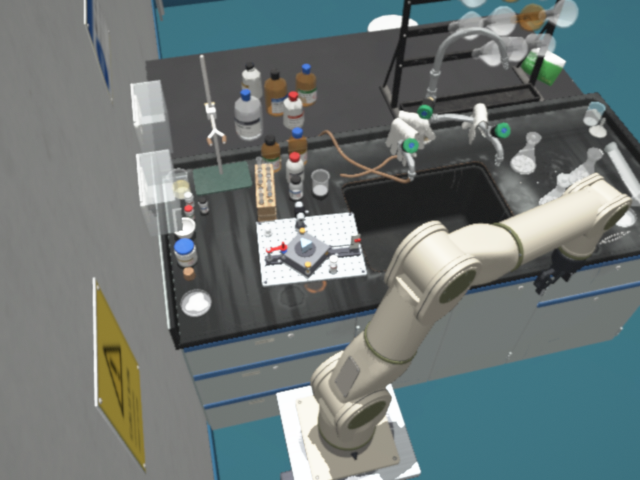

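The scene view shows the board at about (325,262). The top view shows it at (310,248), with the clip on its left near (278,250), the prism at (306,243) and the mark near (357,240). I'll crop and measure.

```bash
cat > h.py <<'E'
import numpy as np, cv2
from workcell import monitor, eyes
def cam(n):
    c=eyes.camera_params(n); f=240/np.tan(np.radians(c["fovy"]/2)); return c,f
def plane(c,f,uv,z):
    uv=np.atleast_2d(uv); d=np.c_[(uv[:,0]-c["cx"])/f,(uv[:,1]-c["cy"])/f,np.ones(len(uv))]@np.array(c["R"])
    o=-np.array(c["R"]).T@np.array(c["t"]); return o+d*((z-o[2])/d[:,2])[:,None]
def proj(c,f,X):
    q=np.atleast_2d(X)@np.array(c["R"]).T+np.array(c["t"]); return np.c_[f*q[:,0]/q[:,2]+c["cx"],f*q[:,1]/q[:,2]+c["cy"]]
def blobs(m,k=3):
    n,l,s,ce=cv2.connectedComponentsWithStats(m.astype(np.uint8)); return [(s[i],ce[i].round(1)) for i in range(1,n) if s[i,4]>=k]
E
python3 - <<'E'
from h import *
p=np.load("top.npz")["p"]; c,f=cam("top")
hsv=cv2.cvtColor(p,cv2.COLOR_BGR2HSV)
w=((hsv[...,1]<40)&(hsv[...,2]>140)).astype(np.uint8); w[:, :245]=0; w[:,375:]=0; w[:208]=0; w[295:]=0
w=cv2.morphologyEx(w,cv2.MORPH_CLOSE,np.ones((5,5)))
cs=max(cv2.findContours(w,0,2)[0],key=cv2.contourArea)
P=plane(c,f,cs[:,0].astype(float),0.012)[:,:2].astype(np.float32)
print("board rect",cv2.minAreaRect(P), cv2.boxPoints(cv2.minAreaRect(P)))
roi=np.zeros(w.shape,bool); roi[215:290,250:370]=1
red=roi&((hsv[...,0]<8)|(hsv[...,0]>172))&(hsv[...,1]>130)&(hsv[...,2]>80)
org=roi&(hsv[...,0]>10)&(hsv[...,0]<28)&(hsv[...,1]>120)
for n,m in (("red",red),("brass",org)):
    for s,ce in blobs(m): print(n,s,ce,plane(c,f,ce,0.06).round(4))
a=cv2.resize(p[205:290,245:375],None,fx=6,fy=6,interpolation=cv2.INTER_CUBIC)
cv2.imwrite("pics/top0c.png",a)
E
```

```text
board rect ((0.6294111609458923, -0.04650077223777771), (0.3351203203201294, 0.29289019107818604), 84.39476776123047) [[ 0.46730006 -0.1989559 ]
 [ 0.7587898  -0.22756359]
 [ 0.79152226  0.10595435]
 [ 0.50003254  0.13456205]]
red [355 239   6   3  16] [357.5 240. ] [[ 0.572  -0.1934  0.06  ]]
red [268 243  19  10  63] [278.9 247.7] [[0.599  0.0574 0.06  ]]
brass [301 228   2   2   3] [301.3 228.3] [[ 0.6602 -0.0288  0.06  ]]
brass [300 231   4   2   7] [301.7 231.4] [[ 0.6473 -0.0273  0.06  ]]
brass [306 265   4   2   8] [307.5 265.5] [[ 0.5107 -0.0151  0.06  ]]
```

View pics/top0c.png

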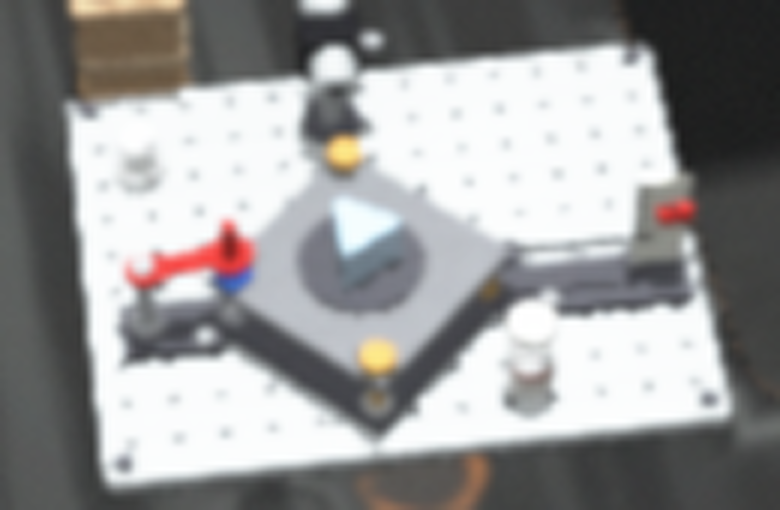

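The top crop shows the clip arm running from its post (145,265) to the pin (230,240) over the blue pad. The stopper is at (138,165), far left, and the vial at (530,350). The scale with the red mark is at (672,212), and the brass screws are at (343,150) and (377,357). That gives a board yaw of about -5.5° and an origin near (0.577,-0.022).

```bash
cat >> h.py <<'E'
O=np.array([0.577,-0.0215]); YAW=-0.096
def B2W(x,y): 
    c,s=np.cos(YAW),np.sin(YAW); return O+np.array([c*x-s*y,s*x+c*y])/1000
def W2B(w):
    c,s=np.cos(YAW),np.sin(YAW); d=(np.asarray(w)[...,:2]-O)*1000; return np.stack([c*d[...,0]+s*d[...,1],-s*d[...,0]+c*d[...,1]],-1)
from scipy.spatial.transform import Rotation as Ro
def go(x,y,z,yaw=None):
    "board mm target, yaw of tool x in world; prints tool offset mm and roll"
    o=monitor.get_obs(); R=Ro.from_quat(o["ee_rot"]); X=R.as_matrix()[:,0]; cy=np.arctan2(X[1],X[0])
    t=np.r_[B2W(x,y),z/1000]; off=R.inv().apply(t-o["position"])*1000
    print("offset",off.round(1),"yaw now",round(cy,3),"roll",None if yaw is None else round(cy-yaw,3),"j7",o["joint_pos"].round(2), "pos",o["position"].round(4),"F",o["ft_force"].round(2),"t",o["clock"])
E
python3 - <<'E'
from h import *
c,f=cam("wrist"); o=monitor.get_obs(); R=np.array(c["R"]); C=-R.T@np.array(c["t"]); Rt=Ro.from_quat(o["ee_rot"]).as_matrix()
print("cam in tool",Rt.T@(C-o["position"]),"\n",R@Rt,f)
go(0,-110,250); go(30,62,140,-0.096)
c,f=cam("top")
for n,uv,z in (("stopper",(245+138/6,205+185/6),.012),("vial",(245+530/6,205+395/6),.012)): print(n,W2B(plane(c,f,uv,z)))
E
```

```text
cam in tool [ 0.07223568 -0.00058087 -0.14229574] 
 [[-1.98754345e-04  9.99999980e-01 -1.72367755e-05]
 [-9.59286489e-01 -1.95530627e-04 -2.82434760e-01]
 [-2.82434757e-01 -3.96001299e-05  9.59286509e-01]] 366.497688457395
offset [ 510.8 -346.9  -19. ] yaw now 0.271 roll None j7 [ 1.28  0.33 -0.06  1.46  0.02  1.35 -0.09] pos [ 0.1671 -0.6019  0.2306] F [-0.68 -0.37  0.18] t 0.1
offset [ 600.5 -496.6   91.2] yaw now 0.271 roll 0.367 j7 [ 1.28  0.33 -0.06  1.46  0.02  1.35 -0.09] pos [ 0.1671 -0.6019  0.2306] F [-0.68 -0.37  0.18] t 0.1
stopper [[105.37544509 109.79789499]]
vial [[-64.03463048 -82.71472183]]
```

>>> send_rows(
  offset=[
    [25,-17,0],
    [51,-34,0],
    [77,-50,0],
    [103,-67,0],
    [128,-84,0],
  ],
  roll=[0,0,0,0,0],
  jaw=0,
)

```text
clock: 0.52
position: [0.2689, -0.4856, 0.231]
ee_rot: [0.991, 0.135, -0.0, -0.0]
ft_force: [1.0, -0.1, 0.0]
grip_width: 0.302
```

>>> send_rows(
  offset=[
    [25,-17,0],
    [51,-34,0],
    [77,-50,0],
    [103,-67,0],
    [128,-84,0],
  ],
  roll=[0,0,0,0,0],
)

```text
clock: 0.93
position: [0.3697, -0.3704, 0.2311]
ee_rot: [0.991, 0.135, -0.0, -0.0]
ft_force: [0.8, 0.3, -0.1]
grip_width: 0.002
```

>>> send_rows(
  offset=[
    [25,-17,0],
    [51,-34,0],
    [77,-50,0],
    [103,-67,0],
    [128,-84,0],
  ],
  roll=[0,0,0,0,0],
)

```text
clock: 1.35
position: [0.4705, -0.2553, 0.2311]
ee_rot: [0.991, 0.135, -0.0, -0.0]
ft_force: [0.1, 0.3, 0.2]
grip_width: 0.004
```

>>> send_rows(
  offset=[
    [25,-17,6],
    [51,-34,12],
    [77,-50,18],
    [103,-67,24],
    [128,-84,30],
  ],
  roll=[0.07,0.14,0.21,0.29,0.36],
)

```text
clock: 1.77
position: [0.5714, -0.1403, 0.2006]
ee_rot: [0.999, -0.047, -0.0, -0.0]
ft_force: [1.1, -1.5, -0.8]
grip_width: 0.003
```

```bash
python3 - <<'E'
from h import *
go(10,-120,200,-0.096); c,f=cam("wrist")
p,d=eyes.camera("wrist"); np.savez("w1.npz",p=p,d=d,c=c); cv2.imwrite("pics/w1.png",p); go(10,-120,200,-0.096)
E
```

```text
offset [4.2 1.3 0.6] yaw now -0.093 roll 0.003 j7 [ 0.53  0.3  -0.45  1.59  0.14  1.28 -1.6 ] pos [ 0.5714 -0.1403  0.2006] F [ 1.07 -1.47 -0.77] t 1.7667
offset [ 2.4  8.1 -0.8] yaw now -0.092 roll 0.004 j7 [ 0.52  0.31 -0.45  1.58  0.14  1.28 -1.61] pos [ 0.5738 -0.1336  0.1993] F [-2.5   5.77 -1.77] t 1.8167
```

View pics/w1.png

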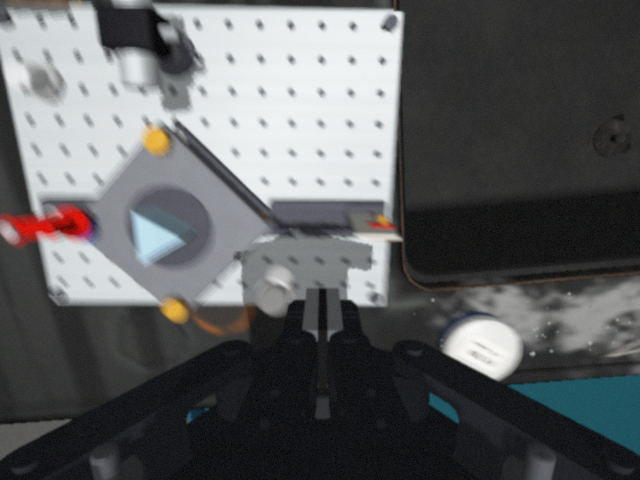

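The wrist view shows the mark at (382,222) on the scale (375,230), with the pointer running from (275,228) to (350,231). The clip pin is near (80,222) and the prism at (155,240). The arm was still settling, so I'll take it again at rest and read the depths.

```bash
python3 - <<'E'
from h import *
c,f=cam("wrist"); p,d=eyes.camera("wrist"); go(10,-120,200)
c,f=cam("wrist"); p,d=eyes.camera("wrist"); go(10,-120,200)
np.savez("w2.npz",p=p,d=d)
R=np.array(c["R"]);t=np.array(c["t"])
v,u=np.mgrid[:480,:640]; P=np.stack([(u-c["cx"])/f*d,(v-c["cy"])/f*d,d],-1); W=(P-t)@R
hsv=cv2.cvtColor(p,cv2.COLOR_BGR2HSV)
red=((hsv[...,0]<8)|(hsv[...,0]>172))&(hsv[...,1]>150)&(hsv[...,2]>90)&(d>0)
for s,ce in blobs(red,8):
    m=np.zeros_like(red);m[s[1]:s[1]+s[3],s[0]:s[0]+s[2]]=1;m&=red
    w=W[m]; print("red",s,ce,"zpct",np.percentile(w[:,2],[5,25,50,75,90,97]).round(4), W2B(w).min(0).round(1),W2B(w).max(0).round(1))
w=W.reshape(-1,3); b=W2B(w); ok=(d.reshape(-1)>0)
def box(n,x0,x1,y0,y1,z0,z1):
    k=ok&(b[:,0]>x0)&(b[:,0]<x1)&(b[:,1]>y0)&(b[:,1]<y1)&(w[:,2]>z0)&(w[:,2]<z1)
    if k.sum(): print(n,k.sum(),"med",np.median(b[k],0).round(1),"z",np.percentile(w[k,2],[5,50,95]).round(4),"y",b[k,1].min().round(1),b[k,1].max().round(1))
box("plate",-25,25,-60,-30,.045,.075); box("board",30,80,-150,-60,-.01,.03)
box("ptr",-12,12,-156,-90,.045,.075)
for y in range(-160,-80,10): box("ptr%d"%y,-12,12,y,y+10,.035,.07)
br=(hsv[...,0]>12)&(hsv[...,0]<28)&(hsv[...,1]>140)&(hsv[...,2]>120)
for s,ce in blobs(br,30): print("brass",ce,s[4],W2B(plane(c,f,ce,.061)))
cr=cv2.resize(p[190:260,260:420],None,fx=5,fy=5,interpolation=cv2.INTER_CUBIC); cv2.imwrite("pics/w2c.png",cr)
E
```

```text
offset [ 3.6  6.  -0.3] yaw now -0.085 roll None j7 [ 0.53  0.31 -0.45  1.59  0.13  1.28 -1.6 ] pos [ 0.5724 -0.1356  0.1997] F [-0.    0.68  0.39] t 1.8667
offset [4.4 3.  0.2] yaw now -0.085 roll None j7 [ 0.53  0.31 -0.45  1.59  0.13  1.28 -1.59] pos [ 0.5713 -0.1385  0.2002] F [-0.79 -1.33  0.44] t 1.9167
red [  10  211   92   36 1671] [ 61.8 228.6] zpct [0.0706 0.0717 0.0723 0.0731 0.093  0.0963] [-31.8  56.5] [ 20.1 184.2]
red [381 227  25   5  88] [392.9 229.1] zpct [0.0732 0.0745 0.0752 0.076  0.0769 0.0777] [ -11.2 -193. ] [  10.8 -157.1]
plate 2231 med [  1.4 -44.6] z [0.0564 0.0576 0.059 ] y -60.0 -30.0
board 5889 med [  55.8 -105. ] z [0.0104 0.0116 0.0129] y -150.0 -60.0
ptr 486 med [   3.  -126.5] z [0.0499 0.0554 0.0713] y -155.8 -90.0
ptr-160 116 med [   8.6 -154.7] z [0.038  0.0537 0.0693] y -160.0 -150.3
ptr-150 104 med [   8.5 -146.1] z [0.039  0.0544 0.067 ] y -149.9 -140.3
ptr-140 48 med [   2.3 -133.8] z [0.0534 0.0551 0.0562] y -139.6 -130.5
ptr-130 64 med [   2.3 -124.9] z [0.054  0.0554 0.0566] y -129.8 -120.0
ptr-120 60 med [   2.2 -114.8] z [0.0543 0.0555 0.0566] y -120.0 -110.3
ptr-110 65 med [   2.2 -104.6] z [0.0535 0.0551 0.0566] y -109.5 -100.5
ptr-100 77 med [  2.3 -94.9] z [0.0534 0.0554 0.0568] y -99.8 -90.0
ptr-90 131 med [  2.4 -83. ] z [0.0538 0.056  0.0582] y -90.0 -80.3
brass [167.2 143.8] 510 [[69.22067835  2.83448719]]
brass [393.6 223.8] 64 [[  10.09454085 -169.1109492 ]]
brass [184.1 313.3] 391 [[-70.14333254   3.7199706 ]]
brass [217.4 330.3] 54 [[-86.0515128  -23.46864026]]
```

View pics/w2c.png

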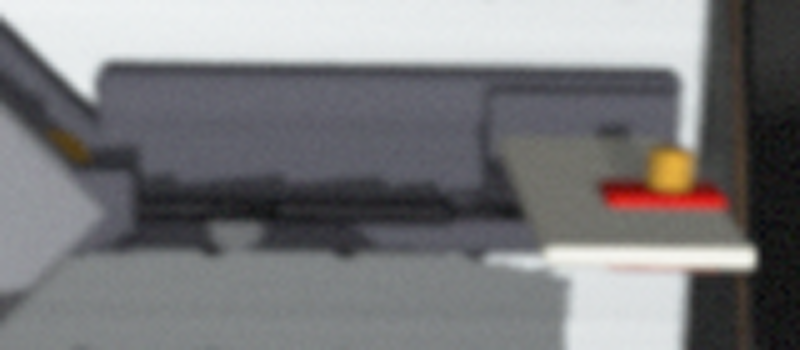

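The crop shows the mark as a red strip at about (392,229), 5 px high, with a brass screw behind it. The white top edge of the scale is below it. I'll look at the depth row by row to tell the top face from the side face.

```bash
sed -i 's/^O=.*/O=np.array([0.577,-0.0215])+np.array([0.0012,0.0019])/' h.py; python3 - <<'E'
from h import *
c,f=cam("wrist"); p,d=eyes.camera("wrist"); c2,_=cam("wrist"); go(10,-120,200)
R=np.array(c["R"]);t=np.array(c["t"]); print(np.abs(np.array(c2["t"])-t).max())
v,u=np.mgrid[:480,:640]; P=np.stack([(u-c["cx"])/f*d,(v-c["cy"])/f*d,d],-1); W=(P-t)@R
hsv=cv2.cvtColor(p,cv2.COLOR_BGR2HSV)
red=((hsv[...,0]<8)|(hsv[...,0]>172))&(hsv[...,1]>150)&(hsv[...,2]>60)&(u>350)
for r in np.unique(np.where(red)[0]):
    k=red[r]; w=W[r][k]; print(r,k.sum(),"z",np.median(w[:,2]).round(4),"bx",np.median(W2B(w)[:,0]).round(1),"y",W2B(w)[:,1].min().round(1),W2B(w)[:,1].max().round(1),"V",hsv[r][k][:,2].mean().round())
print("board", [np.median(W[a:b,x0:x1,2]).round(4) for a,b,x0,x1 in((160,190,320,380),(20,60,250,380))], "plate",np.median(W[210:240,225,2]))
for r in range(222,250): print(r,d[r,385].round(4),W[r,385,2].round(4),W2B(W[r,385])[0].round(1),p[r,385])
# clip
rd=((hsv[...,0]<8)|(hsv[...,0]>172))&(hsv[...,1]>150)&(hsv[...,2]>60)&(u<200)&(W[...,2]>.085)&(W[...,2]<.1)
print("pin",rd.sum(),np.median(W2B(W[rd]),0))
E
```

```text
Traceback (most recent call last):
  File "h.py", line 21, in go
    t=np.r_[B2W(x,y),z/1000]; off=R.inv().apply(t-o["position"])*1000
            ~~~^^^^^
  File "h.py", line 14, in B2W
    c,s=np.cos(YAW),np.sin(YAW); return O+np.array([c*x-s*y,s*x+c*y])/1000
               ^^^
NameError: name 'YAW' is not defined
```

```bash
sed -i 's/^O=.*/&; YAW=-0.097/' h.py; python3 - <<'E'
from h import *
c,f=cam("wrist"); p,d=eyes.camera("wrist"); c2,_=cam("wrist"); go(10,-120,200)
R=np.array(c["R"]);t=np.array(c["t"]); print(np.abs(np.array(c2["t"])-t).max())
v,u=np.mgrid[:480,:640]; P=np.stack([(u-c["cx"])/f*d,(v-c["cy"])/f*d,d],-1); W=(P-t)@R
hsv=cv2.cvtColor(p,cv2.COLOR_BGR2HSV)
red=((hsv[...,0]<8)|(hsv[...,0]>172))&(hsv[...,1]>150)&(hsv[...,2]>60)&(u>350)
for r in np.unique(np.where(red)[0]):
    k=red[r]; w=W[r][k]; print(r,k.sum(),"z",np.median(w[:,2]).round(4),"bx",np.median(W2B(w)[:,0]).round(1),"y",W2B(w)[:,1].min().round(1),W2B(w)[:,1].max().round(1),"V",hsv[r][k][:,2].mean().round())
print("board", [np.median(W[a:b,x0:x1,2]).round(4) for a,b,x0,x1 in((160,190,320,380),(20,60,250,380))], "plate",np.median(W[210:240,225,2]))
for r in range(220,248,2): print(r,W[r,385,2].round(4),W2B(W[r,385])[0].round(1),p[r,385])
rd=((hsv[...,0]<8)|(hsv[...,0]>172))&(hsv[...,1]>150)&(hsv[...,2]>60)&(u<200)&(W[...,2]>.085)&(W[...,2]<.1)
print("pin",rd.sum(),np.median(W2B(W[rd]),0))
go(30,62,140,1.474)
E
```

```text
offset [ 6.  -2.6  0.9] yaw now -0.089 roll None j7 [ 0.53  0.3  -0.45  1.59  0.14  1.28 -1.59] pos [ 0.5703 -0.142   0.2009] F [ 0.35 -0.51  0.09] t 2.0167
0.0004186498668570515
224 3 z 0.0698 bx 9.5 y -162.4 -160.9 V 94.0
225 13 z 0.0733 bx 9.8 y -174.8 -159.1 V 110.0
226 19 z 0.0753 bx 9.4 y -176.3 -158.7 V 152.0
227 24 z 0.0753 bx 8.7 y -176.0 -158.9 V 197.0
228 24 z 0.0756 bx 8.0 y -192.8 -159.3 V 205.0
board [np.float64(0.0116), np.float64(0.0117)] plate 0.05751008026178307
220 0.0734 13.6 [ 63 164 217]
222 0.0737 12.1 [ 66 171 221]
224 0.0745 10.8 [ 60 158 213]
226 0.0752 9.4 [ 31  73 176]
228 0.0759 8.0 [ 50  55 211]
230 0.0803 7.6 [102 106 128]
232 0.0854 7.4 [106 113 111]
234 0.0917 7.7 [108 114 115]
236 0.0961 7.4 [133 139 141]
238 0.0978 6.5 [233 240 241]
240 0.0761 -1.3 [198 211 225]
242 0.012 -22.0 [204 204 210]
244 0.012 -23.9 [226 225 221]
246 0.0124 -25.8 [224 223 219]
pin 275 [ 7.93632455 65.02868448]
offset [  27.6 -184.4   60.8] yaw now -0.089 roll -1.563 j7 [ 0.53  0.3  -0.45  1.59  0.14  1.28 -1.59] pos [ 0.5703 -0.142   0.2009] F [ 0.35 -0.51  0.09] t 2.0167
```

```bash
python3 - <<'E'
from h import *
for n in("scene","top"):
    p=np.load(n+".npz")["p"].astype(float); c,f=cam(n)
    g=lambda x,y,z: proj(c,f,np.r_[B2W(x,y),z])[0]
    q=g(0,-167,.071).round().astype(int); w=p[...,2]-np.maximum(p[...,0],p[...,1]); w[w<25]=0
    y0,x0=q[1]-9,q[0]-12; s=w[y0:y0+18,x0:x0+24]; print(n,"pred",g(0,-167,.071)); print(s.astype(int)) if n=="scene" else 0
    v,u=np.mgrid[y0:y0+18,x0:x0+24]; print("cent",(s*u).sum()/s.sum(),(s*v).sum()/s.sum())
    for x in(-8,0,8): print(x,[g(x,-167.,z).round(1) for z in(.066,.071,.076,.08)])
    b=g(0,0,.058); print("ref brass pred",g(70,0,.061),g(-70,0,.061))
    hsv=cv2.cvtColor(np.load(n+".npz")["p"],cv2.COLOR_BGR2HSV); o=(hsv[...,0]>10)&(hsv[...,0]<28)&(hsv[...,1]>110)
    k=[(s[4],ce) for s,ce in blobs(o) if abs(ce-b).max()<40]; print(k)
E
```

```text
scene pred [366.90114068 260.63087521]
[[  0   0   0   0   0   0   0   0   0   0   0   0   0   0   0   0   0   0
    0   0   0   0   0   0]
 [  0   0   0   0   0   0   0   0   0   0   0   0   0   0   0   0   0   0
    0   0   0   0   0   0]
 [  0   0   0   0   0   0   0   0   0   0   0   0   0   0   0   0   0   0
    0   0   0   0   0   0]
 [  0   0   0   0   0   0   0   0   0   0   0   0   0   0   0   0   0   0
    0   0   0   0   0   0]
 [  0   0   0   0   0   0   0   0   0   0   0   0   0   0   0   0   0   0
    0   0   0   0   0   0]
 [  0   0   0   0   0   0   0   0   0  27  51  62  52  34   0   0   0   0
    0   0   0   0   0   0]
 [  0   0   0   0   0   0   0   0   0  55  96 113 102  84  75  65  50  27
    0   0   0   0   0   0]
 [  0   0   0   0   0   0   0   0   0  57  95 117 119 122 123 115  93  56
    0   0   0   0   0   0]
 [  0   0   0   0   0   0   0   0   0  43  71  89 101 112 121 120  98  55
    0   0   0   0   0   0]
 [  0   0   0   0   0   0   0   0   0  31  51  65  74  81  90  88  70  38
    0   0   0   0   0   0]
 [  0   0   0   0   0   0   0   0   0   0  30  40  
[... 1080 characters left out ...]
])]
ref brass pred [325.47544969 235.3958899 ] [290.84185106 256.21496735]
[(np.int32(19), array([326., 233.])), (np.int32(14), array([291.9, 254.6]))]
top pred [356.27508863 240.68726582]
cent 357.19392426134 239.78693300041616
-8 [array([356.6, 243.6]), array([356.7, 242.7]), array([356.8, 241.7]), array([356.9, 240.9])]
0 [array([356.2, 241.7]), array([356.3, 240.7]), array([356.4, 239.7]), array([356.4, 238.9])]
8 [array([355.7, 239.7]), array([355.8, 238.7]), array([355.9, 237.8]), array([356., 237.])]
ref brass pred [301.38536532 231.11933711] [306.94098596 265.99282308]
[(np.int32(19), array([301.6, 229.9])), (np.int32(14), array([307.5, 264.7])), (np.int32(6), array([324.3, 283.2]))]
```

The mark's middle is at z ≈ 0.071, so h ≈ 17 mm and the target tilt is about 0.107. The clip sits at about +0.15 rad. I'll push the pin toward board -x, where the space is empty.

>>> send_rows(
  offset=[
    [8,-38,0],
    [16,-76,0],
    [24,-113,0],
    [32,-151,0],
    [40,-188,0],
  ],
  roll=[-0.11,-0.22,-0.33,-0.44,-0.55],
)

```text
clock: 2.43
position: [0.6275, 0.0419, 0.2018]
ee_rot: [0.973, 0.23, 0.0, 0.001]
ft_force: [1.0, 0.8, -0.3]
grip_width: -0.001
```

>>> send_rows(
  offset=[
    [0,0,0],
    [0,0,0],
    [0,0,10],
    [0,0,20],
    [0,0,30],
  ],
  roll=[-0.11,-0.22,-0.33,-0.44,-0.55],
)

```text
clock: 2.85
position: [0.6273, 0.0402, 0.1712]
ee_rot: [0.874, 0.486, -0.0, 0.001]
ft_force: [0.3, 0.2, -0.5]
grip_width: 0.001
```

>>> send_rows(
  offset=[
    [0,0,10],
    [0,0,20],
    [0,0,30],
    [0,0,30],
    [0,0,30],
  ],
  roll=[-0.11,-0.22,-0.33,-0.44,-0.46],
)

```text
clock: 3.27
position: [0.6269, 0.04, 0.1407]
ee_rot: [0.74, 0.672, -0.001, 0.0]
ft_force: [-0.4, -0.6, 0.5]
grip_width: 0.002
```

```bash
python3 - <<'E'
from h import *
p,d=eyes.camera("wrist"); go(42,66,83,1.474); c,f=cam("wrist"); p,d=eyes.camera("wrist"); cv2.imwrite("pics/w3.png",p); go(42,66,83,1.474)
R=np.array(c["R"]);t=np.array(c["t"])
v,u=np.mgrid[:480,:640]; P=np.stack([(u-c["cx"])/f*d,(v-c["cy"])/f*d,d],-1); W=(P-t)@R
hsv=cv2.cvtColor(p,cv2.COLOR_BGR2HSV)
rd=((hsv[...,0]<8)|(hsv[...,0]>172))&(hsv[...,1]>150)&(hsv[...,2]>60)&(W[...,2]<.1)&(d>0)
for a,b in((.09,.1),(.065,.078)):
    k=rd&(W[...,2]>a)&(W[...,2]<b); print(k.sum(),np.median(W2B(W[k]),0),np.median(W[k][:,2]),np.percentile(W2B(W[k]),[1,99],axis=0).round(1))
E
```

```text
offset [ 1.7 -0.9 58.2] yaw now 1.47 roll -0.004 j7 [ 0.43  0.51 -0.75  1.53  0.36  1.24 -0.48] pos [0.6272 0.0403 0.1412] F [ 0.49 -0.02 -0.63] t 3.3167
offset [ 1.2 -1.1 58.6] yaw now 1.467 roll -0.007 j7 [ 0.43  0.51 -0.75  1.53  0.36  1.24 -0.49] pos [0.6274 0.0407 0.1416] F [-0.24 -0.07 -0.48] t 3.3667
284 [ 7.20666232 69.29587525] 0.09577846216312766 [[ 2.  64.2]
 [11.4 73. ]]
2462 [ 5.32178792 88.3440307 ] 0.0722106808780279 [[ -6.9  57.8]
 [ 18.1 123.5]]
```

View pics/w3.png

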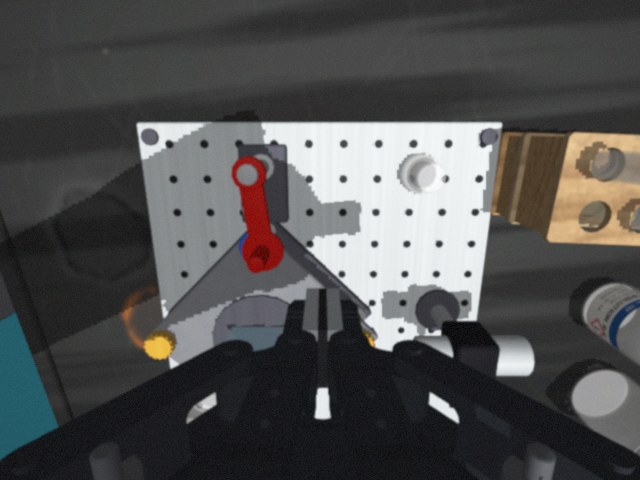

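The wrist view shows the clip arm from the post (250,172) to the pin (262,255). The stopper is at (420,172) and the fingertips at (322,300), clear on the +x side. The pin is at board (7,69). I'll descend and sweep.

>>> send_rows(
  offset=[
    [2,-1,15],
    [2,-1,30],
    [2,-1,45],
    [2,-1,57],
    [2,-1,57],
  ],
  roll=[0,0,0,0,0],
)

```text
clock: 3.78
position: [0.6253, 0.0434, 0.0821]
ee_rot: [0.742, 0.67, -0.001, -0.001]
ft_force: [-0.2, -0.5, -1.0]
grip_width: 0.001
```

>>> send_rows(
  offset=[
    [0,-5,0],
    [0,-10,0],
    [0,-15,0],
    [1,-19,0],
    [1,-22,0],
  ],
  roll=[0,0,0,0,0],
)

```text
clock: 4.2
position: [0.6045, 0.0477, 0.0851]
ee_rot: [0.742, 0.671, 0.0, 0.001]
ft_force: [0.7, 0.5, -0.1]
grip_width: -0.001
```

>>> send_rows(
  offset=[
    [-1.7,-4.6,0],
    [-2.9,-9.4,0],
    [-3.6,-14.3,0],
    [-3.9,-19.2,0],
    [-3.7,-24.2,0],
  ],
  roll=[0.097,0.194,0.291,0.388,0.485],
)

```text
clock: 4.62
position: [0.5801, 0.0461, 0.0847]
ee_rot: [0.882, 0.471, 0.0, 0.0]
ft_force: [-0.1, 0.8, -0.7]
grip_width: 0.003
```

```bash
cat > clip.py <<'E'
from h import *
o=monitor.get_obs(); print("tool board",W2B(o["position"]).round(1),o["position"][2].round(4),"F",o["ft_force"].round(2))
c,f=cam("wrist"); p,d=eyes.camera("wrist"); cv2.imwrite("pics/clip%.2f.png"%o["clock"],p)
R=np.array(c["R"]);t=np.array(c["t"])
v,u=np.mgrid[:480,:640]; P=np.stack([(u-c["cx"])/f*d,(v-c["cy"])/f*d,d],-1); W=(P-t)@R
hsv=cv2.cvtColor(p,cv2.COLOR_BGR2HSV)
rd=((hsv[...,0]<8)|(hsv[...,0]>172))&(hsv[...,1]>150)&(hsv[...,2]>60)&(d>0)
for a,b in((.088,.1),(.065,.078)):
    k=rd&(W[...,2]>a)&(W[...,2]<b)
    if k.sum(): m=np.median(W2B(W[k]),0); print(k.sum(),"clip part",m,"angle",np.arctan2(m[0],115-m[1]))
bl=(hsv[...,0]>105)&(hsv[...,0]<130)&(hsv[...,1]>130)&(W[...,2]<.075)&(W[...,2]>.05)
if bl.sum(): m=np.median(W2B(W[bl]),0); print("pad",bl.sum(),m,np.median(W[bl][:,2]))
E
python3 clip.py
```

```text
tool board [-4.5 65.5] 0.0847 F [-0.09  0.76 -0.74]
507 clip part [-20.41272353  75.61611733] angle -0.47818134339281065
3846 clip part [-9.76792802 94.04906003] angle -0.4362673969373989
pad 1157 [ 2.63755658 70.37085256] 0.06365187619392722
```

>>> send_rows(
  offset=[
    [-1.7,-4.6,0],
    [-2.9,-9.4,0],
    [-3.6,-14.3,0],
    [-3.9,-19.2,0],
    [-3.7,-24.2,0],
  ],
  roll=[0.097,0.194,0.291,0.388,0.485],
)

```text
clock: 5.08
position: [0.558, 0.0564, 0.0846]
ee_rot: [0.969, 0.247, 0.0, 0.0]
ft_force: [-0.2, 0.2, -0.4]
grip_width: 0.001
```

>>> send_rows(
  offset=[
    [-1.7,-4.6,0],
    [-2.9,-9.4,0],
    [-3.6,-14.3,0],
    [-3.9,-19.2,0],
    [-3.7,-24.2,0],
  ],
  roll=[0.097,0.194,0.291,0.388,0.485],
)

```text
clock: 5.5
position: [0.5431, 0.0759, 0.0846]
ee_rot: [1.0, 0.007, 0.0, 0.0]
ft_force: [-0.2, 0.5, -0.3]
grip_width: 0.0
```

```bash
python3 clip.py; python3 -c "
from h import *
go(0,68,84)"
```

```text
tool board [-44.2  91.7] 0.0846 F [-0.16  0.47 -0.32]
536 clip part [-43.35279168 110.69009543] angle -1.4717072175486396
3894 clip part [-23.18034186 112.79777789] angle -1.4760767484247015
pad 1688 [ 0.78816074 67.87704609] 0.06362681423861682
offset [41.9 29.5  0.7] yaw now 0.007 roll None j7 [ 0.23  0.35 -0.54  1.81  0.2   1.04 -1.94] pos [0.5427 0.0772 0.0846] F [-1.14  1.64  0.42] t 5.55
```

The clip is swung to about -1.47 rad. I'll back off, rise a little and move above the pad.

>>> send_rows(
  offset=[
    [0,8,0],
    [0,16,-3],
    [8,24,-6],
    [25,28,-6],
    [42,28,-6],
  ],
  roll=[0,0,0,0,0],
)

```text
clock: 5.97
position: [0.587, 0.0452, 0.091]
ee_rot: [1.0, 0.008, 0.001, 0.001]
ft_force: [-0.5, 0.4, 0.2]
grip_width: 0.0
```

>>> send_rows(
  offset=[
    [0,0,5],
    [0,0,10],
    [0,0,15],
    [0,0,15],
    [0,0,15],
  ],
  roll=[0,0,0,0,0],
)

```text
clock: 6.38
position: [0.5849, 0.0484, 0.0749]
ee_rot: [1.0, 0.008, -0.001, 0.0]
ft_force: [-0.1, 0.4, 0.3]
grip_width: 0.001
```

```bash
python3 clip.py; python3 - <<'E'
from h import *
for i in range(8): eyes.camera_params("scene"); p,d=eyes.camera("scene"); go(0,70,66)
cv2.imwrite("pics/s1.png",p); np.savez("s1.npz",p=p,d=d)
E
```

```text
tool board [ 0.1 68.3] 0.0749 F [-0.15  0.42  0.3 ]
149 clip part [-41.47165854 113.31966762] angle -1.5303008698589176
1888 clip part [ -8.24012694 113.08856419] angle -1.3428607672220592
pad 683 [ 7.34628062 67.53241702] 0.06351048064722385
offset [-0.4 -1.5  9.5] yaw now 0.016 roll None j7 [ 0.25  0.43 -0.5   1.71  0.24  1.05 -1.89] pos [0.5854 0.0486 0.0755] F [-0.13  0.22 -0.  ] t 6.4833
offset [-0.5 -1.5  9.6] yaw now 0.016 roll None j7 [ 0.25  0.43 -0.5   1.71  0.24  1.05 -1.89] pos [0.5855 0.0486 0.0756] F [-0.49  0.13  0.01] t 6.5333
offset [-0.6 -1.5  9.7] yaw now 0.016 roll None j7 [ 0.25  0.43 -0.5   1.71  0.24  1.05 -1.89] pos [0.5856 0.0486 0.0757] F [ 0.13 -0.18 -0.49] t 6.5833
offset [-0.7 -1.5  9.7] yaw now 0.016 roll None j7 [ 0.25  0.43 -0.5   1.71  0.24  1.05 -1.89] pos [0.5857 0.0486 0.0757] F [-0.17 -0.18 -0.07] t 6.6333
offset [-0.6 -1.5  9.6] yaw now 0.016 roll None j7 [ 0.25  0.43 -0.5   1.71  0.24  1.05 -1.89] pos [0.5856 0.0486 0.0756] F [-0.55 -0.23 -0.24] t 6.6833
offset [-0.6 -1.5  9.5] yaw now 0.016 roll None j7 [ 0.25  0.43 -0.5   1.71  0.24  1.05 -1.89] pos [0.5856 0.0486 0.0755] F [-0.51  0.09 -0.41] t 6.7333
offset [-0.7 -1.5  9.5] yaw now 0.016 roll None j7 [ 0.25  0.43 -0.5   1.71  0.24  1.05 -1.89] pos [0.5857 0.0486 0.0755] F [0.72 0.57 0.26] t 6.7833
offset [-0.6 -1.5  9.4] yaw now 0.016 roll None j7 [ 0.25  0.43 -0.5   1.71  0.24  1.05 -1.89] pos [0.5856 0.0486 0.0754] F [0.34 1.07 0.15] t 6.8333
```

>>> send_rows(
  offset=[
    [0,0,3],
    [0,0,6],
    [0,0,8],
    [0,0,9],
    [0,0,10],
  ],
  roll=[0,0,0,0,0],
)

```text
clock: 7.25
position: [0.5855, 0.0486, 0.065]
ee_rot: [1.0, 0.008, -0.0, 0.0]
ft_force: [0.3, 0.8, 1.0]
grip_width: 0.004
```

>>> send_rows(
  offset=[
    [0,0,1],
    [0,0,2],
    [0,0,3],
    [0,0,4],
    [0,0,5],
  ],
  roll=[0,0,0,0,0],
)

```text
clock: 7.67
position: [0.5857, 0.049, 0.0605]
ee_rot: [1.0, 0.008, 0.0, -0.0]
ft_force: [-2.7, 1.7, 5.1]
grip_width: -0.001
```

```bash
cat > press.py <<'E'
from h import *
F=[]
for i in range(3):
    p,d=eyes.camera("scene"); F.append(monitor.get_obs()["ft_force"][2])
o=monitor.get_obs(); print("z",o["position"][2].round(4),"Fz",np.round(F,2),"t",o["clock"],"tool",W2B(o["position"]).round(1))
np.savez("s_%.2f.npz"%o["clock"],p=p,d=d)
c,f=cam("wrist"); p,d=eyes.camera("wrist"); R=np.array(c["R"]);t=np.array(c["t"]); cv2.imwrite("pics/pw%.2f.png"%o["clock"],p)
v,u=np.mgrid[:480,:640]; P=np.stack([(u-c["cx"])/f*d,(v-c["cy"])/f*d,d],-1); W=((P-t)@R).reshape(-1,3); b=W2B(W)
# grey plate slope along y: left triangle region y 30..50, right corner y -50..-20
k=(d.reshape(-1)>0)&(np.abs(b[:,0])<78-np.abs(b[:,1]))&(np.hypot(b[:,0],b[:,1])>42)&(np.abs(b[:,0])<62)&(b[:,1]<52)&(W[:,2]>.04)&(W[:,2]<.078)
y=b[k,1];z=W[k,2]*1000
A=np.c_[y,np.ones(len(y))]
for _ in range(6): s=np.linalg.lstsq(A,z,rcond=None)[0]; g=abs(A@s-z)<2.5; A,z=A[g],z[g]
print("plate n",len(z),"y",A[:,0].min().round(),A[:,0].max().round(),"slope",s.round(4),"tilt",-np.arctan(s[0]).round(4),"ptr rise",155*-np.sin(np.arctan(s[0])))
E
python3 press.py
```

```text
z 0.0604 Fz [4.56 4.46 3.41] t 7.8167 tool [ 0.8 68.9]
plate n 19098 y -72.0 52.0 slope [-5.69000e-02  5.76742e+01] tilt 0.0568 ptr rise 8.80396915055237
```

Tilt is 0.057, and the force agrees with the stated spring. I need about 0.107, so 3 mm more.

>>> send_rows(
  offset=[
    [0,0,0.6],
    [0,0,1.2],
    [0,0,1.8],
    [0,0,2.4],
    [0,0,3],
  ],
  roll=[0,0,0,0,0],
)

```text
clock: 8.28
position: [0.5857, 0.0491, 0.0575]
ee_rot: [1.0, 0.008, 0.0, -0.0]
ft_force: [-2.0, 2.8, 5.2]
grip_width: 0.001
```

```bash
python3 press.py; python3 - <<'E'
from h import *
import glob
p,d=eyes.camera("scene"); a=p[225:295,290:400]; cv2.imwrite("pics/s2c.png",cv2.resize(a,None,fx=7,fy=7,interpolation=cv2.INTER_CUBIC))
E
```

```text
z 0.0575 Fz [5.76 5.4  6.27] t 8.4333 tool [ 0.8 69.1]
plate n 19838 y -69.0 52.0 slope [-0.1019 57.6648] tilt 0.1015 ptr rise 15.709111491379456
```

View pics/s2c.png

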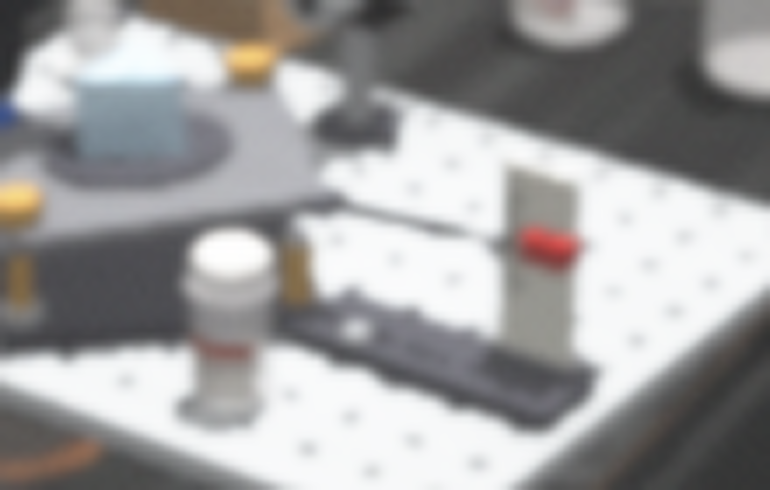

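The scene crop shows the pointer meeting the mark: its tip is at about (515,246) and the mark's end spans y ≈ 228–260, so they are level within about 1–2 mm. I'll add 0.4 mm and hold.

>>> send_rows(
  offset=[
    [0,0,0.4],
    [0,0,0.4],
    [0,0,0.4],
    [0,0,0.4],
    [0,0,0.4],
  ],
  roll=[0,0,0,0,0],
)

```text
clock: 8.95
position: [0.5857, 0.0491, 0.0572]
ee_rot: [1.0, 0.008, 0.0, -0.0]
ft_force: [-1.6, 3.5, 6.1]
grip_width: -0.0
```

>>> send_rows(
  offset=[
    [0,0,0],
    [0,0,0],
    [0,0,0],
    [0,0,0],
    [0,0,0],
  ],
  roll=[0,0,0,0,0],
)

```text
clock: 9.37
position: [0.5857, 0.0491, 0.0572]
ee_rot: [1.0, 0.008, 0.0, -0.0]
ft_force: [-1.9, 2.9, 6.1]
grip_width: 0.004
```

```bash
python3 press.py
```

```text
z 0.0572 Fz [5.4  5.5  6.52] t 9.5167 tool [ 0.8 69.1]
plate n 19881 y -68.0 52.0 slope [-0.107  57.6612] tilt 0.1066 ptr rise 16.493218232078743
```

>>> send_rows(
  offset=[
    [0,0,0],
    [0,0,0],
    [0,0,0],
    [0,0,0],
    [0,0,0],
  ],
  roll=[0,0,0,0,0],
)

```text
clock: 9.98
position: [0.5857, 0.0491, 0.0572]
ee_rot: [1.0, 0.008, 0.0, -0.0]
ft_force: [-2.1, 3.2, 6.3]
grip_width: 0.0
```

>>> send_rows(
  offset=[
    [0,0,0],
    [0,0,0],
    [0,0,0],
    [0,0,0],
    [0,0,0],
  ],
  roll=[0,0,0,0,0],
)

```text
clock: 10.4
position: [0.5857, 0.0491, 0.0572]
ee_rot: [1.0, 0.008, 0.0, -0.0]
ft_force: [-2.7, 3.4, 6.3]
grip_width: 0.002
```

>>> send_rows(
  offset=[
    [0,0,-1.5],
    [0,0,-3],
    [0,0,-4.5],
    [0,0,-6],
    [0,0,-7.5],
  ],
  roll=[0,0,0,0,0],
)

```text
clock: 10.82
position: [0.5856, 0.0482, 0.0644]
ee_rot: [1.0, 0.008, 0.0, 0.0]
ft_force: [-0.2, 0.9, -0.6]
grip_width: 0.001
```

>>> send_rows(
  offset=[
    [0,0,-10],
    [0,0,-20],
    [0,0,-35],
    [0,0,-50],
    [0,0,-60],
  ],
  roll=[0,0,0,0,0],
)

```text
clock: 11.23
position: [0.5863, 0.0483, 0.1267]
ee_rot: [1.0, 0.008, 0.001, 0.0]
ft_force: [0.7, -0.1, 0.1]
grip_width: -0.003
```

```bash
python3 clip.py; python3 press.py;python3 - <<'E'
from h import *
p,d=eyes.camera("scene"); a=p[215:295,260:400]; cv2.imwrite("pics/s3c.png",cv2.resize(a,None,fx=5.5,fy=5.5,interpolation=cv2.INTER_CUBIC))
E
```

```text
tool board [ 1.4 68.3] 0.1267 F [ 0.69 -0.09  0.1 ]
10 clip part [-41.00826568 111.96166738] angle -1.4968407174002794
2306 clip part [-25.77666836 112.203057  ] angle -1.4627124172127262
pad 964 [ 1.52737565 67.49797297] 0.06373988366064706
z 0.1243 Fz [ 0.41 -0.28 -0.49] t 11.4333 tool [ 0.7 68.3]
plate n 12714 y -78.0 52.0 slope [9.00000e-04 5.76748e+01] tilt -0.0009 ptr rise -0.14549098211138228
```

View pics/s3c.png

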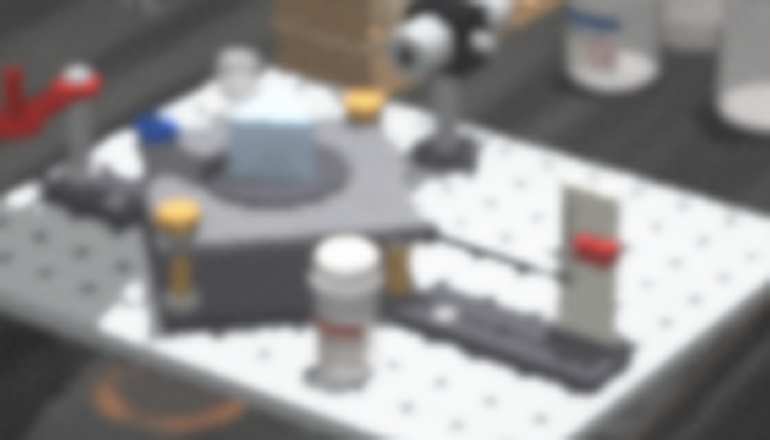

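The last crop shows the pointer tip back down at (570,277), the mark unchanged at (597,248), the clip swung away at upper left and the pad free. Handing in.

```bash
python3 -c "
from workcell import manip
print(manip.hand_in())"
```

```text
the job is handed in; nothing more can be done
None
```

The prism table is re-seated and the job is handed in at about 11.5 s on the robot's clock; the hand-in reports no verdict.

- **Clip:** With the shut fingertips I pushed the pin round toward the robot, from about +0.15 to −1.47 rad. Force readings between moves stayed below about 2 N, close to the sensor's noise.
- **Press:** I pressed the pad slowly to a tilt of 0.107 rad, measured from the slope of the grey plate, at about 6 N. That puts the pointer tip about 16.5 mm up. I measured the middle of the mark at about 17 mm, and the scene picture showed the two level. It stayed level for nearly 2 s, then I let go and lifted clear.
- **Last checks:** The plate read −0.001 rad, which is zero within the noise. The clip was still at about −1.47 rad, the wrist force was about zero, and the mark looked unmoved. The vial and stopper looked undisturbed too; I did not look at the loose things on the bench again.
- **Uncertainty:** My position estimates disagreed by 2–3 mm between cameras, within what the calibration allows. The mark's height rests mainly on the wrist camera's depth reading, and the scene view agreed with it to within about 2 mm. No check failed.

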